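# Open the biscuit drying cabinet with the pull rod

### The job

Take the blue-handled pull rod out of its stand, put its end down through the red eye on the drying cabinet's door and, with the rod in the eye, gently swing the door wide open, to 75 degrees or more. Then lift the rod out and stand it fully back in its stand, leaving the door open. Only the rod may touch the cabinet and its door, not the gripper or arm, and leave everything else where it stands.

Things in the scene. Friction and masses are not known exactly. Their poses are not given: they have to be found in the camera images.
- door (a joint): opening angle of the cabinet's aluminium door, rad: 0 shut, stop at 1.75; vertical hinge on the door's left (+y) edge as seen from the robot, swings towards the robot; it may start slightly ajar, is a little stiff and stays where it is left. The door is 220 mm wide, 190 mm high, 16 mm thick
- door_hinge (a point): point on the door's vertical hinge axis, at the height of the eye's top (175 mm above the table)
- door_eye (a point): middle of the eye's black guide slot on the door, 26 mm out from the hinge plane and 193 mm along the door from the hinge, at the tab's top face: a red level tab, 36 x 34 x 8 mm, sticking 36 mm out of the door near its free edge, with a vertical 11.5 mm through hole. The tab is loose: its hole lies up to 6 mm to either side of this point along the door (y); find it by touch or sight
- cabinet: white drying cabinet, 220 mm deep (x) by 220 mm wide (y) by 200 mm high, door on its front (-x) side; origin at the centre of its underside. Fixed
- stand: dark wooden block, 90 x 90 x 50 mm, fixed, in which the rod stands; origin at the centre of its underside
- stand_hole (a point): centre of the mouth of the stand's vertical hole, at the block's top; hole 16 mm in diameter with a 4 mm chamfer, 40 mm deep
- rod: pull rod, leaning up to 0.2 rad any way in its stand: 10 mm steel rod with a rounded-off lower end, 100 mm long below a 22 mm wide brass collar (100 to 104 mm up) with a brass lug sticking out 26 mm to +x, then a square blue handle, 18 x 18 mm, 70 mm long (104 to 174 mm up). Origin at the lower tip, z along the rod to the handle, x and y square to its flats. About 0.12 kg
- rod_tip (a point): centre of the rod's lower end
- rod_grip (a point): centre of the blue handle, 139 mm above the tip
- icing_bottle: cream squeeze bottle, 62 mm across, 175 mm tall; origin at the centre of its underside. Leave it alone
- candy_jar: amber jar with red lid, 64 mm across, 90 mm tall; origin at the centre of its underside. Leave it alone
- nozzle_mug: white mug, 76 mm across, 85 mm tall; origin at the centre of its underside. Leave it alone
- colour_tub: green tub, 56 mm across, 45 mm tall, standing on the back of the cabinet's top; origin at the centre of its underside. Leave it alone
- palette_knife: spatula lying on the table; origin under its middle. Leave it alone
There are look-alikes about, which are no part of the job. What is shaped like the stand but green is not meant. Leave any orange look-alike of the rod alone.

How it is judged:
On the way, in this order (a step that is already met when the one before it is completed fails the run):
1. the rod's end is down through the eye while the door is still nearly shut (under 0.4 rad) (z of rod_tip in the frame of door_eye between -0.08 and -0.01 m and horizontal distance between rod_tip and door_eye below 0.012 m and value of joint door below 0.4 rad), for 0.1 s.
2. with the rod in the eye, the door has been swung to 1.25 rad or more (value of joint door above 1.25 rad and z of rod_tip in the frame of door_eye below -0.008 m and horizontal distance between rod_tip and door_eye below 0.025 m), for 0.1 s.
At the end, for the whole second after the job is handed in: the door stands still, open at least 1.22 rad (70 degrees); the rod stands at rest in the stand's hole, its tip at least 34 mm below the mouth and within 6 mm of its axis, leaning less than 0.25 rad (value of joint door above 1.22 rad and velocity of joint door between -0.05 and 0.05 rad/s and horizontal distance between rod_tip and stand_hole below 0.006 m and z of rod_tip in the frame of stand_hole below -0.034 m and angle between rod's own z axis and vertical below 0.25 rad and linear speed of rod below 0.03 m/s); the robot touches nothing.
It fails at once if the gripper or arm touches the cabinet or its door (over 2 N) (contact force between any of the fingers, the arm and cabinet above 2 N).
It fails at once if the door is flung (faster than 2 rad/s) (velocity of joint door above 2 rad/s or velocity of joint door below -2 rad/s).
It fails at once if the rod presses on the door or its eye with more than 80 N (contact force between rod and cabinet above 80 N).
It fails at once if a bystander is shifted by more than 30 mm (distance of any of icing_bottle, candy_jar, nozzle_mug, colour_tub, palette_knife from where it was at the start of the episode above 0.03 m).
It also fails if it takes over 72 s, if anything falls off the work surface, if the arm or the gripper's body presses on something with over 40 N, if the wrist force passes 120 N, or if a joint passes its speed limit or range.

### The arm

A 7-joint arm with a two-finger parallel gripper is mounted at the origin on the work surface. World frame = base frame: x ahead of the robot, y to its left, z up, the work surface at z = 0. Lengths are in m, angles in rad, forces in N, time in s.
With the tool pointing down it reaches from about 0.425 to 0.95 m from the base axis. Payload 4.7 kg.
Tool frame: the origin (TCP) lies on the mounting face of the last link; the fingertips stand 173 mm ahead of it and the grasp point (between the pads) lies 155 mm ahead of it; z points along the fingers, y is the line along which they close (so a half turn about z gives the same grasp; the last joint's range is limited). The gripper opens to 85 mm and grips with 20 to 120 N. Pads are 22 mm wide; open, the fingers measure 114 mm over their backs; the gripper's body (76 mm by 85 mm) begins 54 mm behind the grasp point. The pads swing forward as they close: fully open they stand 13 mm farther back than shut.
Start: joints at [-1.363, 0.469, -0.049, 1.532, 0.024, 1.141, -0.082], TCP at [0.158, 0.656, 0.405] pointing down, gripper open.
Joint ranges: [-2.59, 2.59], [-0.33, 1.99], [-1.39, 1.29], [0.1, 2.45], [-1.04, 4.18], [0.21, 1.99], [-2.66, 2.66]. Speed limits (rad/s): [2.57, 2.57, 3.14, 3.14, 3.14, 3.14, 3.14].

### API

Orientations are given as a unit quaternion [x, y, z, w].
In Python, from cell import arm gives the robot as it stands.
- The arm moves only by the tool carry_out, never from a script. Its argument "commands" is a list of rows, each a list of 3 entries, a list of its own where there are three numbers: the shift along the tool's x, y, z in m, then the turn, a rotation vector about the tool's x, y, z in degrees, then the finger opening in m, from 0 to 0.0854. In form: [[[tx, ty, tz], [rx, ry, rz], gripper], ...]. A call has 1 to 5 rows; each row is the pose to reach, as a shift and turn from the pose commanded when the call began, along the tool's axes at that moment; what a row does not reach only later rows make up. A row lasts 1/8 s, in which the tool goes at most 62.5 mm and 10.7 degrees, less where a joint would pass 70% of its speed; a pose out of reach is approached as far as the arm can. A call with a gripper value outside its range is refused whole. The fingers move at their own pace and stop on an object; the grip force is fixed at half the most. Time passes only in rows, so rows that repeat a pose let the fingers close. It gives the time, the measured TCP pose, the force, the opening and the grip force at its end, in the units of the state.
- arm.read_state(): the state, without advancing time (a new reading comes with each control period).
- arm.snapshot(name): name is "scene" or "top" or "wrist"; returns a dict with "pixels" (400x640x3 uint8, red, green, blue), "z_map" (400x640 float32, m along the optical axis (not along the pixel's ray), 0 where there is no reading), "camera_matrix" (3x3 intrinsics, pixels), "k1" (the pictures are not rectified: a ray, as slopes to the right and down, at radius r is drawn at 1 + k1 r^2 times it, then the intrinsics apply), "position" and "attitude" of the camera in the world. Camera axes: x right, y down, z forward; pixel columns grow to the right and rows downward; lengths in m; the calibration is good to about 2 mm. A picture is of the moment at which its call begins.
- arm.hand_in(): hands the job in; it is judged then, once.
Trained networks look in a picture, given as the dict that the camera call returned (one of the last four; its "shot" number tells which), for a name from the list of things; names that differ only in an ending like _2 or _b are one class to them, and where a whole thing is asked for, a point or a joint stands for the part that bears it (a point fixed in the world has none). Each returns a list of dicts, best first, with "conf" (0 to 1); they miss things now and then, are a little off and sometimes report something else, mostly with a low value. They report only what shows in the picture. A call takes as long as a camera call. They do not tell look-alikes from the thing itself.
- arm.recognise(target, picture): "xy" ([column, row] in pixels, amid what is visible of it).
- arm.masks_of(target, picture): "pixels" (400x640 bool, what is visible of it) and "xy" ([column, row] in pixels, amid what is visible of it).
- arm.spot_point(target, picture): "xy" ([column, row] in pixels: a listed point, or the origin of a listed thing).
The state is a dict: "time": time; "joint_positions": joint angles; "joint_vel": joint speeds; "effort": joint torques, N m; "tcp_pos": TCP position; "orientation": TCP orientation; "wrist_force": force on the tool from outside, world axes, zero at the start; "wrist_torque": the same for the moment, N m; "grip_width": opening from 0.0 (shut) to 1.0 (fully open); "grasp_force": force on a finger pad.
Only numpy, scipy, OpenCV 4.12 (cv2) and the standard library are available. Lean on these libraries where they do the work, as an engineer would, in place of code of your own. Each camera call takes 0.05 s, during which the arm holds its last target. There are 200 camera calls.

## Working session

There is one attempt and no reset: what is moved stays moved. The work goes in short steps, Python scripts to look and compute and a tool call to move; the robot and the scene stay as the last step left them, time stands still between calls to the robot, and variables do not carry over. Pictures are saved under pics/ and viewed, at most 10 in all, crops included, and the job is handed in when it is done.

Besides the shell and the picture viewer there is one more tool, called after ">>>" as name([rows], argument=value, ...), one row to a line, values as JSON. carry_out: Moves the arm, as the interface text tells. Its arguments: {"type":"object","properties":{"commands":{"type":"array"}},"required":["commands"]}

```bash
mkdir -p pics; cat > h.py <<'E'
import numpy as np, cv2
from scipy.spatial.transform import Rotation as R
from cell import arm
def att(s):
    a=np.array(s["attitude"],float)
    return a if a.shape==(3,3) else R.from_quat(a).as_matrix()
def ray(s,uv):
    K=np.array(s["camera_matrix"]); d=np.array([(uv[0]-K[0,2])/K[0,0],(uv[1]-K[1,2])/K[1,1]])
    p=d.copy()
    for _ in range(20): p=d/(1+s["k1"]*(p@p))
    return np.array([p[0],p[1],1.])
def at_z(s,uv,z):
    v=att(s)@ray(s,uv); c=np.array(s["position"]); return c+v*(z-c[2])/v[2]
def cloud(s):
    K=np.array(s["camera_matrix"]); v,u=np.mgrid[0:400,0:640]
    d=np.stack([(u-K[0,2])/K[0,0],(v-K[1,2])/K[1,1]],-1); p=d.copy()
    for _ in range(20): p=d/(1+s["k1"]*(p**2).sum(-1,keepdims=True))
    z=s["z_map"][...,None]
    return np.concatenate([p*z,z],-1)@att(s).T+np.array(s["position"])
def proj(s,P):
    K=np.array(s["camera_matrix"]); q=att(s).T@(np.array(P)-np.array(s["position"])); q=q[:2]/q[2]
    q=q*(1+s["k1"]*(q@q)); return K[0,0]*q[0]+K[0,2],K[1,1]*q[1]+K[1,2]
def save(s,n,box=None,f=1):
    im=s["pixels"][...,::-1]
    if box: im=im[box[1]:box[3],box[0]:box[2]]
    cv2.imwrite("pics/"+n,cv2.resize(im,None,fx=f,fy=f,interpolation=cv2.INTER_CUBIC))
E
python3 - <<'E'
from h import *
np.set_printoptions(precision=4,suppress=True)
st=arm.read_state(); print({k:np.round(v,3) for k,v in st.items()})
S=[arm.snapshot("scene"),arm.snapshot("top")]
im=np.vstack([s["pixels"] for s in S])
save(S[0],"a.png"); save(S[1],"b.png")
for s in S:
    print(s["position"],s["attitude"],s["k1"],s["camera_matrix"])
    C=cloud(s)
    for n in ["rod","stand","door","cabinet","icing_bottle","candy_jar","nozzle_mug"]:
        for m in arm.masks_of(n,s)[:3]:
            p=C[m["pixels"]]; p=p[p[:,2]>-.1]
            print(n,round(m["conf"],2),np.round(m["xy"]),len(p),np.median(p,0),p.min(0),p.max(0))
    for n in ["rod_grip","rod_tip","stand_hole","door_eye","door_hinge"]:
        for m in arm.spot_point(n,s)[:3]: print(n,round(m["conf"],2),np.round(m["xy"],1))
E
```

```text
{'time': np.float64(0.0), 'joint_positions': array([-1.363,  0.469, -0.049,  1.534,  0.024,  1.141, -0.082]), 'joint_vel': array([-0.   ,  0.002,  0.   ,  0.   , -0.001,  0.003,  0.001]), 'effort': array([ -0.001, -51.032,  -0.047, -23.771,   0.011,   0.008,   0.   ]), 'tcp_pos': array([0.158, 0.656, 0.404]), 'orientation': array([ 0.118,  0.993, -0.001, -0.   ]), 'wrist_force': array([-1.531, -0.553, -0.639]), 'wrist_torque': array([0.001, 0.01 , 0.019]), 'grasp_force': np.float64(0.0), 'grip_width': np.float64(1.002)}
[ 0.3011 -1.1144  0.9939] [ 0.8984 -0.0965  0.0469 -0.4259] -0.033303440660488515 [[466.4475   0.     318.7217]
 [  0.     466.4475 200.2695]
 [  0.       0.       1.    ]]
rod 0.6 [246. 280.] 289 [ 0.2834 -0.2374  0.015 ] [ 0.2588 -1.1144 -0.0054] [ 0.3011 -0.1652  0.9939]
stand 0.81 [317. 248.] 1068 [ 0.4967 -0.1856  0.0468] [ 0.3011 -1.1144 -0.0056] [ 0.5675 -0.1165  0.9939]
stand 0.6 [319. 293.] 1421 [ 0.4701 -0.3524  0.0465] [ 0.3011 -1.1144 -0.0052] [ 0.5429 -0.2381  0.9939]
stand 0.6 [338. 178.] 1600 [0.6129 0.0187 0.1242] [ 0.3011 -1.1144 -0.0012] [0.6667 0.16
[... 2114 characters left out ...]
 [396. 230.] 685 [ 0.4712 -0.3187  0.0487] [ 0.3589 -0.3909 -0.0083] [ 0.5317 -0.083   1.602 ]
candy_jar 0.17 [280. 148.] 5460 [0.7018 0.0764 0.1979] [ 0.3589 -0.083  -0.008 ] [0.9148 0.2371 1.602 ]
nozzle_mug 0.78 [445. 257.] 593 [ 0.3783 -0.4858  0.028 ] [ 0.3097 -0.5442 -0.0075] [ 0.4213 -0.083   1.602 ]
nozzle_mug 0.69 [287. 182.] 1040 [0.6115 0.0557 0.1727] [ 0.3589 -0.083  -0.0047] [0.6725 0.1966 1.602 ]
rod_grip 0.62 [357.3 283.6]
rod_grip 0.56 [405.9 220.6]
rod_tip 0.82 [403.6 285.5]
rod_tip 0.6 [396.5 229.1]
stand_hole 0.92 [353.1 221.4]
stand_hole 0.75 [398.4 227. ]
stand_hole 0.66 [443.5 256.7]
door_eye 0.94 [313.2 184.8]
door_hinge 0.83 [251.2 178. ]
door_hinge 0.52 [398.6 227.3]
```

View pics/a.png

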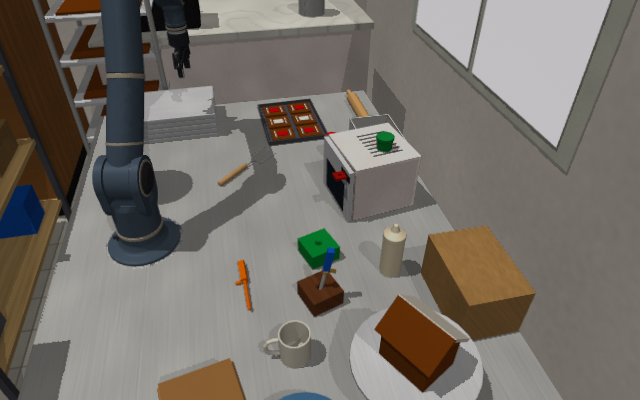

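View pics/b.png

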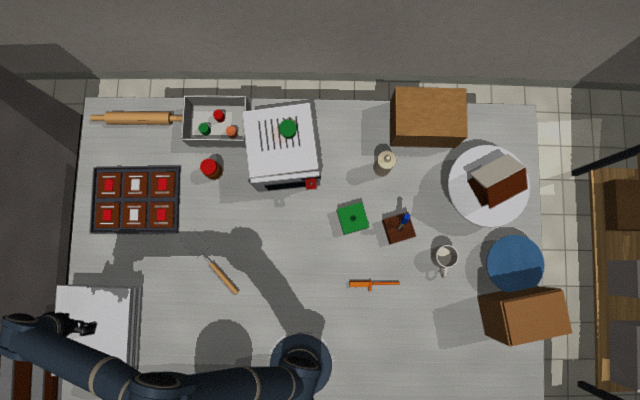

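Candidates: the blue-handled rod at scene (328,258) / top (405,220) in the brown stand (320,292) / (398,229). The orange rod lying at (245,283) / (375,284) and the green block at (318,247) / (352,217) are look-alikes. I choose the blue rod and brown stand. The red eye is at scene (340,176) / top (312,184).

```bash
python3 - <<'E'
from h import *
np.set_printoptions(precision=4,suppress=True)
for n in ["scene","top"]:
    s=arm.snapshot(n); C=cloud(s); hsv=cv2.cvtColor(s["pixels"],cv2.COLOR_RGB2HSV)
    H,Sa,V=[hsv[...,i].astype(int) for i in range(3)]
    box=(280,215,360,330) if n=="scene" else (370,190,430,255)
    B=np.zeros(H.shape,bool); B[box[1]:box[3],box[0]:box[2]]=1
    val=s["z_map"]>0
    blue=B&(H>105)&(H<125)&(Sa>150)&val
    p=C[blue]; p=p[p[:,2]>.09]; c=p.mean(0); u=np.linalg.svd(p-c)[2][0]; print(n,"blue",len(p),c,u*np.sign(u[2]),p.min(0),p.max(0))
    top=B&val&(abs(C[...,2]-.049)<.008)&(H<20)
    q=C[top][:,:2].astype(np.float32); print("stand",len(q),cv2.minAreaRect(q),C[top][:,2].mean())
    cab=val&(abs(C[...,2]-.2)<.008)&(C[...,0]>.55)&(C[...,0]<.95)&(abs(C[...,1]-.06)<.16)
    q=C[cab][:,:2].astype(np.float32); print("cab",len(q),cv2.minAreaRect(q))
    red=val&((H<6)|(H>174))&(Sa>180)&(C[...,0]>.55)&(C[...,0]<.7)&(abs(C[...,1])<.15)&(C[...,2]>.12)
    p=C[red]; print("red",len(p),p.mean(0),p.min(0),p.max(0))
    for t in ["door_eye","door_hinge"]:
        for m in arm.spot_point(t,s)[:1]: print(t,at_z(s,m["xy"],.175))
    for m in arm.spot_point("stand_hole",s)[:2]: print("sh",at_z(s,m["xy"],.05))
    for m in arm.spot_point("rod_grip",s)[:2]: print("rg",at_z(s,m["xy"],.147))
    if n=="scene": save(s,"c.png",(280,130,400,330),3)
E
```

```text
scene blue 161 [ 0.4959 -0.3406  0.1535] [0.1936 0.0459 0.98  ] [ 0.4828 -0.3476  0.1134] [ 0.5116 -0.3264  0.1833]
stand 913 ((0.43465375900268555, -0.3569335639476776), (0.19667230546474457, 0.10618919879198074), 30.139537811279297) 0.047921153770437236
cab 2612 ((0.7278295755386353, 0.07099829614162445), (0.2439069300889969, 0.2288602590560913), 8.125029563903809)
red 109 [ 0.6021 -0.03    0.1716] [ 0.5831 -0.05    0.1265] [0.6207 0.0506 0.1792]
door_eye [ 0.6128 -0.0412  0.175 ]
door_hinge [0.5938 0.134  0.175 ]
sh [ 0.4851 -0.3305  0.05  ]
sh [0.6621 0.1389 0.05  ]
rg [ 0.2903 -0.3212  0.147 ]
rg [ 0.4974 -0.3421  0.147 ]
top blue 62 [ 0.496  -0.3276  0.1632] [ 0.2755 -0.0702  0.9587] [ 0.4844 -0.3366  0.1183] [ 0.5092 -0.319   0.1855]
stand 581 ((0.47750386595726013, -0.32713156938552856), (0.09035017341375351, 0.0911487489938736), 18.031211853027344) 0.04906483749082317
cab 4501 ((0.727849543094635, 0.07794463634490967), (0.23998412489891052, 0.22395186126232147), 8.147955894470215)
red 93 [ 0.6029 -0.0233  0.1744] [ 0.5856 -0.0387  0.167 ] [ 0.6187 -0.0058  0.184 ]
door_eye [ 0.5955 -0.0303  0.175 ]
door_hinge [0.6031 0.1597 0.175 ]
sh [ 0.4907 -0.1699  0.05  ]
sh [ 0.4753 -0.3288  0.05  ]
rg [ 0.3004 -0.1868  0.147 ]
rg [ 0.4871 -0.3321  0.147 ]
```

View pics/c.png

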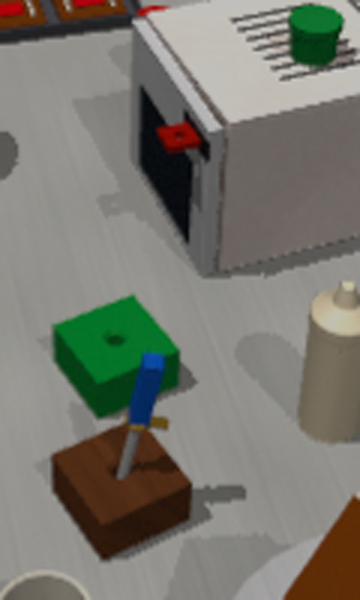

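The crop shows the blue rod leaning to +x in the brown stand, and the door nearly shut with the red tab on its right. First I move up and round towards the cabinet and turn the tool 90°.

>>> carry_out([
  [[-0.045,-0.02,-0.04],[0,0,10],0.085],
  [[-0.09,-0.045,-0.07],[0,0,20],0.085],
  [[-0.14,-0.08,-0.1],[0,0,30],0.085],
  [[-0.185,-0.12,-0.1],[0,0,40],0.085],
  [[-0.225,-0.165,-0.1],[0,0,50],0.085],
])

```text
time: 2.42
tcp_pos: [0.3395, 0.4415, 0.5054]
orientation: [0.529, 0.848, 0.001, 0.0]
wrist_force: [1.4, -0.0, 0.3]
grip_width: 0.997
grasp_force: 0.0
```

```bash
cat >> h.py <<'E'
def tool(yaw_y,tilt=(0,0,-1)):
    "tool attitude: z along tilt, y nearest the direction at angle yaw_y"
    z=np.array(tilt,float); z/=np.linalg.norm(z); y=np.array([np.cos(yaw_y),np.sin(yaw_y),0]); y-=z*(y@z); y/=np.linalg.norm(y)
    return np.c_[np.cross(y,z),y,z]
def go(grasp,T,L=.155):
    st=arm.read_state(); p=np.array(st["tcp_pos"]); T0=R.from_quat(st["orientation"]).as_matrix()
    t=np.array(grasp)-L*T[:,2]
    d=T0.T@(t-p); r=R.from_matrix(T0.T@T).as_rotvec(degrees=True)
    print("shift",np.round(d,4),np.round(np.linalg.norm(d),3),"turn",np.round(r,2),"tcp",p.round(4),"grasp",(p+L*T0[:,2]).round(4),"z",T0[:,2].round(3),"f",np.round(st["wrist_force"],1),"t",st["time"])
E
python3 -c "
from h import *
go((.5,.0,.35),tool(-.23))"
```

```text
shift [-4.671e-01 -4.990e-02 -1.000e-04] 0.47 turn [ 0.08 -0.08 39.25] tcp [0.3395 0.4415 0.5054] grasp [0.3397 0.4417 0.3504] z [ 0.001  0.002 -1.   ] f [ 1.4 -0.   0.3] t 2.425
```

>>> carry_out([
  [[-0.06,-0.01,0],[0,0,10],0.085],
  [[-0.12,-0.015,0],[0,0,20],0.085],
  [[-0.18,-0.02,0],[0,0,30],0.085],
  [[-0.24,-0.025,0],[0,0,39],0.085],
  [[-0.3,-0.03,0],[0,0,39],0.085],
])

```text
time: 3.05
tcp_pos: [0.4452, 0.1593, 0.5051]
orientation: [0.78, 0.625, 0.001, -0.0]
wrist_force: [-0.2, 0.5, -0.5]
grip_width: 0.998
grasp_force: 0.0
```

```bash
python3 -c "
from h import *
go((.5,.0,.35),tool(-.23))
s=arm.snapshot('wrist'); print(s['position'],att(s).round(3)); save(s,'d.png')"
```

```text
shift [-0.1435  0.0883 -0.    ] 0.168 turn [ 0.04 -0.07  0.58] tcp [0.4452 0.1593 0.5051] grasp [0.4453 0.1594 0.3501] z [ 0.001  0.001 -1.   ] f [-0.2  0.5 -0.5] t 3.05
[0.46094773 0.23265057 0.47419287] [[ 0.976 -0.209 -0.062]
 [-0.218 -0.933 -0.285]
 [ 0.002  0.291 -0.957]]
```

View pics/d.png

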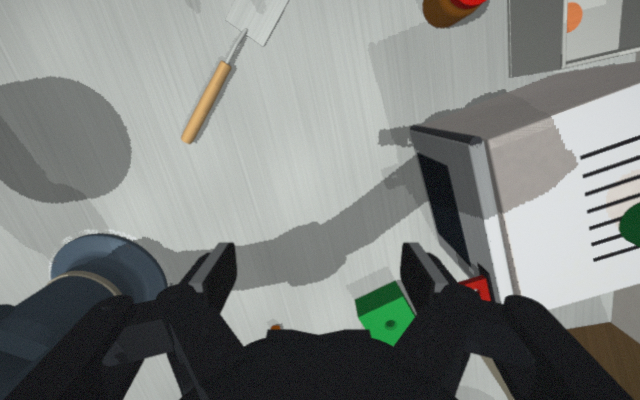

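The wrist view shows the red eye half hidden by the right finger at (478,288), and the door ajar slightly. I move to TCP about (0.57,-0.12) to view the eye unobstructed.

```bash
python3 -c "
from h import *
go((.55,-.10,.36),tool(-.23))"
```

```text
shift [-0.2205  0.1573 -0.0085] 0.271 turn [ 0.2   0.13 -0.12] tcp [0.4477 0.1507 0.5055] grasp [0.4481 0.1502 0.3505] z [ 0.003 -0.003 -1.   ] f [ 0.9 -6.   0.4] t 3.1
```

>>> carry_out([
  [[-0.05,0.035,0],[0,0,0],0.085],
  [[-0.1,0.07,0],[0,0,0],0.085],
  [[-0.15,0.11,0],[0,0,0],0.085],
  [[-0.2,0.145,-0.01],[0,0,0],0.085],
  [[-0.215,0.155,-0.01],[0,0,0],0.085],
])

```text
time: 3.72
tcp_pos: [0.5498, -0.0865, 0.5157]
orientation: [0.782, 0.623, 0.0, 0.001]
wrist_force: [-0.9, 2.1, 0.1]
grip_width: 0.993
grasp_force: 0.0
```

```bash
python3 -c "
from h import *
arm.snapshot('top');arm.snapshot('top');arm.snapshot('top')
s=arm.snapshot('wrist'); go((.5,-.2,.36),tool(-.23)); print(s['position'],att(s).round(3)); save(s,'e.png')
np.savez('e.npz',**{k:np.array(v) for k,v in s.items()})
for t in ['door_eye','door_hinge','stand_hole','rod_grip']:
  for m in arm.spot_point(t,s): print(t,m['conf'],m['xy'],at_z(s,m['xy'],.175))
"
```

```text
shift [-0.1265 -0.0224 -0.0007] 0.128 turn [-0.05 -0.04  0.65] tcp [ 0.5493 -0.0814  0.5144] grasp [ 0.5492 -0.0812  0.3594] z [-0.001  0.001 -1.   ] f [0.8 1.2 0. ] t 3.925
[ 0.56522637 -0.00933067  0.48352243] [[ 0.976 -0.21  -0.064]
 [-0.22  -0.933 -0.286]
 [ 0.     0.293 -0.956]]
door_eye 0.75 [358.6, 115.8] [ 0.60503713 -0.02772758  0.175     ]
stand_hole 0.75 [309.8, 297.0] [ 0.50345725 -0.23572028  0.175     ]
stand_hole 0.55 [303.1, 214.3] [ 0.52178553 -0.12300836  0.175     ]
rod_grip 0.67 [192.0, 243.7] [ 0.38199482 -0.13042092  0.175     ]
rod_grip 0.59 [322.2, 342.8] [ 0.50322728 -0.31083844  0.175     ]
```

View pics/e.png

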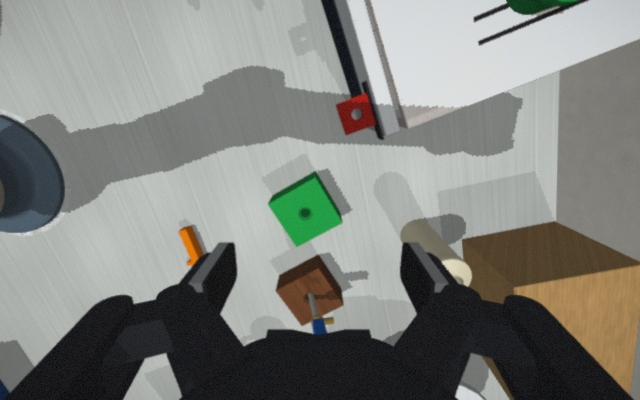

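The wrist view shows the red tab with its hole at (357,115), the rod at (320,325) in the brown stand and the door slightly ajar. I compute the hole, door top and stand from this shot.

```bash
python3 - <<'E'
from h import *
np.set_printoptions(precision=4,suppress=True)
s=dict(np.load('e.npz')); s["k1"]=float(s["k1"]); C=cloud(s); val=s["z_map"]>0
hsv=cv2.cvtColor(s["pixels"],cv2.COLOR_RGB2HSV); H,Sa,V=[hsv[...,i].astype(int) for i in range(3)]
B=np.zeros(H.shape,bool);B[85:145,325:385]=1
red=B&((H<8)|(H>172))&(Sa>130); 
m=red.astype(np.uint8); cn,hi=cv2.findContours(m,cv2.RETR_CCOMP,cv2.CHAIN_APPROX_NONE)
for c,h in zip(cn,hi[0]):
    if len(c)>10:
        (cx,cy),sz,a=cv2.minAreaRect(c); print("contour",len(c),(cx,cy),sz,a,"hole" if h[3]>=0 else "outer",at_z(s,(cx,cy),.175))
        if h[3]<0:
            for b in cv2.boxPoints(cv2.minAreaRect(c)): print("  corner",at_z(s,b,.175))
p=C[red&val]; print("red z",np.percentile(p[:,2],[5,50,95]))
# door top
sel=val&(C[...,2]>.183)&(C[...,2]<.2)&(C[...,0]>.55)&(C[...,0]<.68)&(abs(C[...,1]-.06)<.16)
for lo,hi_ in [(.18,.193),(.195,.205)]:
    k=val&(C[...,2]>lo)&(C[...,2]<hi_)&(C[...,0]>.55)&(C[...,0]<.70)&(C[...,1]<.15)&(C[...,1]>-.08)
    q=C[k][:,:2]; print(lo,len(q))
    for y in np.arange(-.06,.1,.02):
        w=q[abs(q[:,1]-y)<.004]
        if len(w)>3: print("  y %.2f x %s"%(y,np.percentile(w[:,0],[2,50,98])), C[k][abs(q[:,1]-y)<.004][:,2].mean())
# stand
k=val&(abs(C[...,2]-.05)<.006)&(C[...,1]<-.25)&(C[...,1]>-.42)&(C[...,0]>.38)&(C[...,0]<.6)&(H<20)&(Sa>80)
q=C[k][:,:2].astype(np.float32); print("stand",len(q),cv2.minAreaRect(q),cv2.boxPoints(cv2.minAreaRect(q)))
E
```

```text
contour 120 (356.0162048339844, 112.99479675292969) (34.47703170776367, 33.15099334716797) 72.18110656738281 outer [ 0.6029 -0.0243  0.175 ]
  corner [ 0.5836 -0.0084  0.175 ]
  corner [ 0.6173 -0.0058  0.175 ]
  corner [ 0.6226 -0.0407  0.175 ]
  corner [ 0.5879 -0.0437  0.175 ]
contour 33 (356.25, 113.75000762939453) (11.31370735168457, 12.020814895629883) 45.0 hole [ 0.603  -0.0251  0.175 ]
red z [0.1733 0.1747 0.1759]
0.18 694
  y -0.04 x [0.6213 0.6241 0.646 ] 0.18562629177648993
  y -0.02 x [0.6188 0.6211 0.6429] 0.18555488397548753
  y 0.00 x [0.6162 0.6186 0.6396] 0.18602318092615627
  y 0.02 x [0.6155 0.6162 0.6363] 0.1877456563077198
  y 0.04 x [0.6131 0.6138 0.6334] 0.18918584658452886
  y 0.06 x [0.6103 0.6111 0.6303] 0.18830572536128154
0.195 9438
  y -0.04 x [0.6298 0.6674 0.6976] 0.1993509472388756
  y -0.02 x [0.6267 0.6685 0.6987] 0.19939886575807975
  y 0.00 x [0.6242 0.6669 0.6985] 0.19943481260729176
  y 0.02 x [0.6224 0.6655 0.6984] 0.1995437912375749
  y 0.04 x [0.6197 0.6641 0.6987] 0.1996065930607609
  y 0.06 x [0.6143 0.6418 0.6702] 0.19917406112696018
stand 1960 ((0.47809168696403503, -0.32796651124954224), (0.09007679671049118, 0.08900400251150131), 17.885570526123047) [[ 0.4216 -0.2994]
 [ 0.4489 -0.3841]
 [ 0.5346 -0.3565]
 [ 0.5073 -0.2718]]
```

```bash
python3 - <<'E'
from h import *
np.set_printoptions(precision=4,suppress=True)
s=dict(np.load('e.npz')); s["k1"]=float(s["k1"]); C=cloud(s); val=s["z_map"]>0
d=np.array([-.129,.992]); n=np.array([-.992,-.129])
k=val&(C[...,2]>.178)&(C[...,2]<.193)&(C[...,0]>.60)&(C[...,0]<.66)&(C[...,1]<.06)&(C[...,1]>-.1)
q=C[k][:,:2]; a=(q-[.603,-.0251])@d; b=(q-[.603,-.0251])@n
print("door face offset vs eye",np.percentile(b,[2,20,50,80,98]),"free edge along",np.percentile(a,[0,1,3,5]))
k=val&(C[...,2]>.196)&(C[...,2]<.204)&(C[...,0]>.60)&(C[...,0]<.75)
q=C[k][:,:2]; a=(q-[.603,-.0251])@[-.1418,.99]; print("cab right edge",np.percentile(a,[0,1,2,5]))
go((.520,-.333,.27),tool(-.23,(-.19,.02,-.98)))
E
```

```text
door face offset vs eye [-0.0404 -0.0359 -0.0189 -0.018  -0.0164] free edge along [-0.0347 -0.0319 -0.029  -0.0268]
cab right edge [-0.0298 -0.0279 -0.0266 -0.0231]
shift [-0.2495  0.0552  0.0922] 0.272 turn [10.93 -1.36  0.9 ] tcp [ 0.5492 -0.0807  0.5146] grasp [ 0.5492 -0.0806  0.3596] z [-0.     0.001 -1.   ] f [0.2 0.1 0.5] t 4.125
```

>>> carry_out([
  [[-0.06,0.013,0.0],[3,0,0],0.085],
  [[-0.12,0.026,0.02],[6,0,0],0.085],
  [[-0.18,0.04,0.05],[9,-1,1],0.085],
  [[-0.235,0.052,0.08],[10.9,-1.4,0.9],0.085],
  [[-0.25,0.055,0.092],[10.9,-1.4,0.9],0.085],
])

```text
time: 4.75
tcp_pos: [0.548, -0.3403, 0.4208]
orientation: [0.782, 0.615, -0.07, -0.067]
wrist_force: [0.1, -0.6, 0.4]
grip_width: 0.996
grasp_force: 0.0
```

```bash
python3 - <<'E'
from h import *
np.set_printoptions(precision=4,suppress=True)
arm.snapshot('top');arm.snapshot('top')
s=arm.snapshot('wrist'); go((.498,-.331,.146),tool(-.23,(-.19,.02,-.98)))
save(s,'f.png',(180,120,460,400),2)
C=cloud(s); hsv=cv2.cvtColor(s["pixels"],cv2.COLOR_RGB2HSV); H,Sa,V=[hsv[...,i].astype(int) for i in range(3)]
b=(H>105)&(H<125)&(Sa>130)&(s["z_map"]>0); p=C[b]; p=p[(p[:,2]>.09)&(p[:,2]<.2)]
print("blue",len(p),p.mean(0),p.min(0),p.max(0))
for z in np.arange(.105,.2,.01):
    w=p[abs(p[:,2]-z)<.005]
    if len(w)>5: print(round(z,3),len(w),w.mean(0),w.min(0)[:2],w.max(0)[:2])
for t in ["rod_grip","stand_hole"]:
    for m in arm.spot_point(t,s): print(t,m["conf"],m["xy"],at_z(s,m["xy"],.146 if t=="rod_grip" else .05))
for P in [(.498,-.331,.146),(.478,-.328,.05),(.472,-.327,.01)]: print(proj(s,P))
E
```

```text
shift [0.0023 0.0026 0.1253] 0.125 turn [-0.08  0.01 -0.22] tcp [ 0.5485 -0.3383  0.4217] grasp [ 0.5188 -0.3352  0.2696] z [-0.192  0.02  -0.981] f [0.9 0.6 0.2] t 4.9
blue 743 [ 0.5027 -0.3275  0.1688] [ 0.4876 -0.3405  0.1176] [ 0.5133 -0.3208  0.1836]
0.115 14 [ 0.495  -0.3224  0.1187] [ 0.4876 -0.3239] [ 0.5013 -0.3209]
0.125 33 [ 0.496  -0.3224  0.1251] [ 0.4886 -0.3243] [ 0.5038 -0.3208]
0.135 46 [ 0.4977 -0.3226  0.1352] [ 0.4891 -0.3243] [ 0.5055 -0.3209]
0.145 44 [ 0.5001 -0.3228  0.1454] [ 0.4921 -0.3248] [ 0.5079 -0.321 ]
0.155 52 [ 0.5013 -0.3228  0.1552] [ 0.493  -0.3248] [ 0.5097 -0.3212]
0.165 60 [ 0.5031 -0.323   0.1653] [ 0.4944 -0.3249] [ 0.511  -0.3213]
0.175 139 [ 0.5068 -0.3264  0.1772] [ 0.4959 -0.3401] [ 0.5133 -0.3215]
0.185 355 [ 0.503  -0.3312  0.1814] [ 0.4944 -0.3405] [ 0.5123 -0.3216]
rod_grip 0.88 [174.5, 97.3] [ 0.3832 -0.2224  0.146 ]
rod_grip 0.82 [323.1, 188.5] [ 0.4984 -0.3319  0.146 ]
stand_hole 0.76 [320.2, 164.7] [ 0.4782 -0.3271  0.05  ]
stand_hole 0.69 [312.4, 16.5] [ 0.5081 -0.169   0.05  ]
(np.float64(322.45035380937367), np.float64(187.66117476609747))
(np.float64(320.2274347579773), np.float64(165.44549069525272))
(np.float64(321.26931334595736), np.float64(159.1728604031759))
```

View pics/f.png

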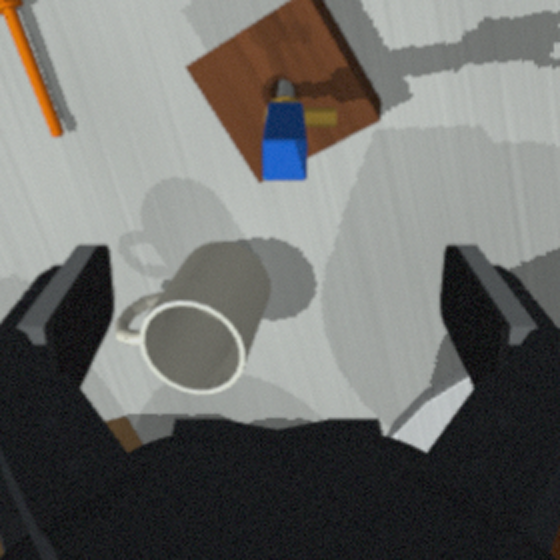

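The crop shows the blue handle squared to the fingers, the lug to +x and the mug clear of the gripper. I descend along the rod's axis and close.

>>> carry_out([
  [[0.002,0.003,0.04],[0,0,0],0.085],
  [[0.002,0.003,0.08],[0,0,0],0.085],
  [[0.002,0.003,0.11],[0,0,0],0.085],
  [[0.002,0.003,0.125],[0,0,0],0.07],
  [[0.002,0.003,0.125],[0,0,0],0.04],
])

```text
time: 5.62
tcp_pos: [0.5288, -0.3335, 0.2995]
orientation: [0.781, 0.617, -0.069, -0.067]
wrist_force: [-0.6, 0.0, -0.9]
grip_width: 0.621
grasp_force: 0.0
```

>>> carry_out([
  [[0,0,0],[0,0,0],0.02],
  [[0,0,0],[0,0,0],0.005],
  [[0,0,0],[0,0,0],0.005],
  [[0,0,0],[0,0,0],0.005],
  [[0,0,0],[0,0,0],0.005],
])

```text
time: 6.25
tcp_pos: [0.5287, -0.335, 0.3006]
orientation: [0.782, 0.617, -0.068, -0.066]
wrist_force: [0.1, 0.7, 5.5]
grip_width: 0.2
grasp_force: 59.7
```

```bash
python3 - <<'E'
from h import *
go((.498,-.331,.146),tool(-.23,(-.19,.02,-.98)))
print(arm.read_state()["grip_width"],arm.read_state()["grasp_force"])
E
```

```text
shift [ 0.0006 -0.0009  0.0026] 0.003 turn [ 0.17  0.07 -0.17] tcp [ 0.5287 -0.335   0.3006] grasp [ 0.4997 -0.3322  0.1483] z [-0.188  0.018 -0.982] f [0.1 0.7 5.5] t 6.25
0.19970473260277807 59.65194761753082
```

>>> carry_out([
  [[0,0,-0.02],[0,0,0],0.005],
  [[0,0,-0.06],[0,0,0],0.005],
  [[0,0,-0.11],[0,0,0],0.005],
  [[0,0,-0.16],[0,0,0],0.005],
  [[0,0,-0.2],[0,0,0],0.005],
])

```text
time: 6.88
tcp_pos: [0.5663, -0.3384, 0.4973]
orientation: [0.782, 0.616, -0.069, -0.066]
wrist_force: [0.1, -0.3, -1.2]
grip_width: 0.2
grasp_force: 59.3
```

```bash
python3 - <<'E'
from h import *
go((.58,-.06,.36),tool(-.23))
E
```

```text
shift [ 0.2735 -0.0546 -0.0148] 0.279 turn [-10.84   1.47  -0.29] tcp [ 0.5663 -0.3384  0.4973] grasp [ 0.537  -0.3355  0.3451] z [-0.189  0.019 -0.982] f [ 0.1 -0.3 -1.2] t 6.875
```

>>> carry_out([
  [[0.06,-0.01,-0.01],[-4,0.5,0],0.005],
  [[0.12,-0.024,-0.014],[-8,1,0],0.005],
  [[0.18,-0.036,-0.014],[-10.8,1.5,-0.3],0.005],
  [[0.24,-0.048,-0.014],[-10.8,1.5,-0.3],0.005],
  [[0.273,-0.055,-0.015],[-10.8,1.5,-0.3],0.005],
])

```text
time: 7.5
tcp_pos: [0.5793, -0.0563, 0.513]
orientation: [0.782, 0.623, -0.0, -0.002]
wrist_force: [0.6, -0.6, -2.3]
grip_width: 0.198
grasp_force: 59.4
```

```bash
python3 - <<'E'
from h import *
np.set_printoptions(precision=4,suppress=True)
for _ in range(2): arm.snapshot('top')
w=arm.snapshot('wrist'); s=arm.snapshot('scene'); go((.603,-.025,.337),tool(-.23))
im=np.hstack([cv2.resize(w["pixels"][0:400,160:480],(400,500),interpolation=3),cv2.resize(s["pixels"][100:225,290:390],(400,500),interpolation=3)])
cv2.imwrite("pics/g.png",im[...,::-1])
for n,q in (("w",w),("s",s)):
    for t in ["rod_tip","rod_grip","door_eye"]:
        for m in arm.spot_point(t,q): print(n,t,round(m["conf"],2),np.round(m["xy"],1))
    st=arm.read_state(); T=R.from_quat(st["orientation"]).as_matrix(); tip=st["tcp_pos"]+T[:,2]*.292
    print("expected tip",tip,proj(q,tip),"grip",proj(q,st["tcp_pos"]+T[:,2]*.153),"eye",proj(q,(.603,-.0251,.175)))
E
```

```text
shift [0.0396 0.0152 0.0213] 0.047 turn [-0.14  0.    0.07] tcp [ 0.5793 -0.0601  0.5133] grasp [ 0.5789 -0.06    0.3583] z [-0.002  0.001 -1.   ] f [-0.1 -1.1 -1.8] t 7.7
w rod_tip 0.82 [318.7 190.7]
w rod_tip 0.58 [318.4 183.6]
w rod_grip 0.91 [182.7 261.5]
w rod_grip 0.71 [317.1 263.2]
w rod_grip 0.34 [296.8 315.4]
w door_eye 0.82 [334.6 149. ]
expected tip [ 0.5786 -0.0623  0.2217] (np.float64(319.935649216984), np.float64(196.92337929354002)) grip (np.float64(321.38851759382095), np.float64(281.7027344853892)) eye (np.float64(334.28809015307013), np.float64(147.32215017180906))
s rod_tip 0.85 [331.7 170. ]
s rod_tip 0.57 [248.3 308.9]
s rod_grip 0.87 [336.2 128.3]
s rod_grip 0.85 [239.5 268.8]
s door_eye 0.56 [345.6 176.2]
expected tip [ 0.5788 -0.0616  0.2217] (np.float64(334.577155782644), np.float64(168.6093264659663)) grip (np.float64(335.8811616648029), np.float64(126.05617755524787)) eye (np.float64(339.15658772683486), np.float64(173.48216033655834))
```

View pics/g.png

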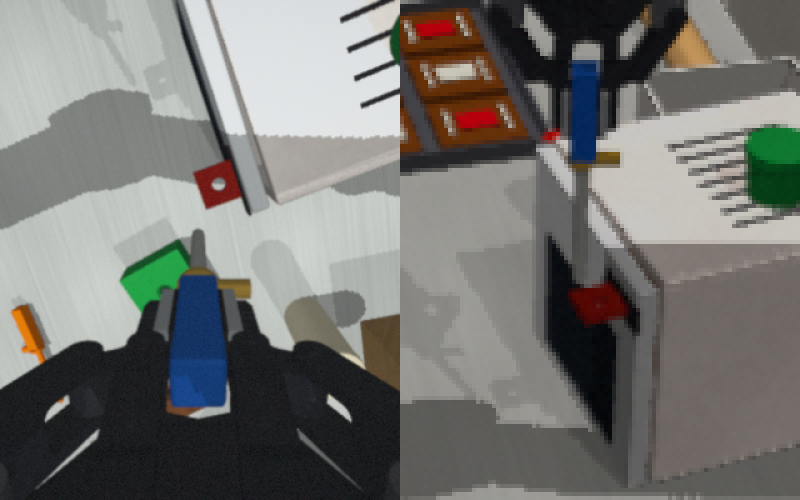

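The picture shows the rod vertical in the gripper, its tip at about wrist (318,188), and the red eye at wrist (334,148). The tip may sit a few mm off, so I fit the rod from depth.

```bash
cat > rodfit.py <<'E'
from h import *
np.set_printoptions(precision=4,suppress=True)
def fit(verbose=1):
    st=arm.read_state(); T=R.from_quat(st["orientation"]).as_matrix(); tcp=np.array(st["tcp_pos"])
    w=arm.snapshot('wrist'); C=cloud(w); cam=np.array(w["position"])
    L=(C-tcp)@T   # tool frame
    near=(w["z_map"]>0)&(abs(L[...,0])<.03)&(abs(L[...,1])<.015)&(L[...,2]>.19)&(L[...,2]<.31)
    lab,n=None,None
    P=L[near]
    o=[]
    for z in np.arange(.2,.305,.008):
        q=P[abs(P[:,2]-z)<.004]
        if len(q)>4: o.append([z,len(q),np.median(q[:,0]),q[:,1].mean(),q[:,1].min(),q[:,1].max()])
    o=np.array(o); print(o); return w,T,tcp,P
if __name__=="__main__":
    w,T,tcp,P=fit(); print("maxz",np.sort(P[:,2])[-8:],tcp)
E
python3 rodfit.py
```

```text
[[ 0.216  40.      0.0047 -0.0004 -0.0048  0.0038]
 [ 0.224  53.      0.0044  0.0001 -0.0049  0.0047]
 [ 0.232  45.      0.0043 -0.0002 -0.005   0.0049]
 [ 0.24   38.      0.0044  0.0002 -0.0044  0.0049]
 [ 0.248  36.      0.0045 -0.0002 -0.0046  0.0044]
 [ 0.256  32.      0.0044  0.0001 -0.0047  0.0046]
 [ 0.264  30.      0.0045 -0.     -0.0048  0.0048]
 [ 0.272  32.      0.0042 -0.     -0.0049  0.005 ]
 [ 0.28   20.      0.0046 -0.0001 -0.0042  0.0042]
 [ 0.288  20.      0.0045  0.0001 -0.0043  0.0043]]
maxz [0.2903 0.2905 0.2907 0.2909 0.2923 0.2923 0.2926 0.2929] [ 0.5793 -0.0618  0.5137]
```

```bash
python3 - <<'E'
from rodfit import *
w,T,tcp,P=fit(); print("cam local",(np.array(w["position"])-tcp)@T, tcp, arm.read_state()["tcp_pos"])
C=cloud(w);L=(C-tcp)@T
hsv=cv2.cvtColor(w["pixels"],cv2.COLOR_RGB2HSV); H,Sa,V=[hsv[...,i].astype(int) for i in range(3)]
b=(H>105)&(H<125)&(Sa>130)&(w["z_map"]>0)&(L[...,2]>.1)&(L[...,2]<.2)&(abs(L[...,1])<.02)&(abs(L[...,0])<.03)
p=L[b]
for z in np.arange(.115,.2,.01):
    q=p[abs(p[:,2]-z)<.005]
    if len(q)>4: print(z,len(q),np.median(q[:,0]),q[:,1].mean())
m=((H<8)|(H>172))&(Sa>130)&(C[...,2]>.165)&(C[...,2]<.185)&(C[...,0]>.57)&(C[...,0]<.63)&(C[...,1]>-.06)&(C[...,1]<.01)
print("tab",m.sum(),C[m].mean(0))
cn,hi=cv2.findContours(m.astype(np.uint8),cv2.RETR_CCOMP,cv2.CHAIN_APPROX_NONE)
for c,h in zip(cn,hi[0]):
    if len(c)>10:
        uv=cv2.minAreaRect(c)[0]; print(len(c),h[3],uv,at_z(w,uv,.175))
st=arm.snapshot('scene'); C=cloud(st)
q=C[(st["z_map"]>0)&(abs(C[...,0]-tcp[0])<.03)&(abs(C[...,1]-tcp[1])<.03)&(C[...,2]>.215)&(C[...,2]<.305)]
for z in np.arange(.22,.31,.015):
    k=q[abs(q[:,2]-z)<.0075]; print(z,len(k),k.mean(0) if len(k) else 0)
E
```

```text
[[ 0.2     5.      0.01   -0.0033 -0.0068  0.0045]
 [ 0.216  40.      0.0048 -0.0002 -0.0041  0.0038]
 [ 0.224  55.      0.0044 -0.0001 -0.005   0.0047]
 [ 0.232  44.      0.0044 -0.0002 -0.0051  0.0049]
 [ 0.24   38.      0.0044  0.0002 -0.0044  0.0043]
 [ 0.248  32.      0.0044 -0.0001 -0.0046  0.0044]
 [ 0.256  30.      0.0044 -0.0001 -0.0047  0.0045]
 [ 0.264  33.      0.0043 -0.     -0.0048  0.0048]
 [ 0.272  30.      0.004  -0.     -0.0049  0.005 ]
 [ 0.28   23.      0.0046  0.0001 -0.0042  0.0042]
 [ 0.288  20.      0.0045  0.     -0.0043  0.0043]]
cam local [ 0.075  -0.0006  0.031 ] [ 0.5793 -0.0616  0.5137] [ 0.5794 -0.0613  0.5137]
0.125 2107 0.0041741476522344015 -0.0004950095439984843
0.135 577 0.009258345356152881 -0.0009095043746422923
0.145 439 0.009256028751957465 -0.0005200052291508498
0.15499999999999997 344 0.009269410616017461 -0.0004824296036324286
0.16499999999999998 291 0.009248867292883196 -0.00046818929786810885
0.175 230 0.009254414984811297 -0.00041129976282471773
0.18499999999999997 172 0.009213823092971004 -0.0005966667137954507
tab 840 [ 0.6029 -0.0245  0.1749]
111 -1 (332.51031494140625, 139.226806640625) [ 0.6032 -0.0243  0.175 ]
35 0 (332.7500305175781, 139.75) [ 0.6033 -0.0249  0.175 ]
0.22 9 [ 0.5785 -0.0642  0.221 ]
0.235 17 [ 0.5771 -0.066   0.2337]
0.24999999999999997 20 [ 0.5766 -0.0659  0.2495]
0.26499999999999996 15 [ 0.5769 -0.0671  0.2652]
0.2799999999999999 14 [ 0.5771 -0.067   0.2803]
0.29499999999999993 14 [ 0.5768 -0.0673  0.2959]
```

```bash
python3 - <<'E'
from h import *
go((.6032,-.025,.185),tool(-.23),.293)
E
```

```text
shift [0.0405 0.015  0.0357] 0.056 turn [-0.09 -0.04 -0.06] tcp [ 0.5794 -0.061   0.5137] grasp [ 0.579  -0.0607  0.2207] z [-0.001  0.001 -1.   ] f [-0.1 -0.1 -1.3] t 8.15
```

>>> carry_out([
  [[0.02,0.007,0.01],[0,0,0],0.005],
  [[0.0405,0.015,0.025],[0,0,0],0.005],
  [[0.0405,0.015,0.035],[0,0,0],0.005],
  [[0.0405,0.015,0.035],[0,0,0],0.005],
  [[0.0405,0.015,0.035],[0,0,0],0.005],
])

```text
time: 8.78
tcp_pos: [0.6031, -0.0253, 0.479]
orientation: [0.784, 0.621, -0.0, -0.001]
wrist_force: [-0.3, -0.0, -1.7]
grip_width: 0.203
grasp_force: 59.4
```

```bash
python3 - <<'E'
from h import *
go((.6032,-.025,.185),tool(-.23),.293)
s=arm.snapshot('wrist'); print(proj(s,(.6032,-.025,.175)))
x,y=map(int,proj(s,(.6032,-.025,.175))); save(s,'i.png',(x-50,y-50,x+50,y+50),5)
go((.6032,-.025,.185),tool(-.23),.293)
E
```

```text
shift [0.0003 0.     0.001 ] 0.001 turn [-0.07 -0.03 -0.08] tcp [ 0.6031 -0.0253  0.479 ] grasp [ 0.6028 -0.0251  0.186 ] z [-0.001  0.001 -1.   ] f [-0.3 -0.  -1.7] t 8.775
(np.float64(318.8655698287545), np.float64(184.78062222127699))
shift [0.0003 0.     0.0013] 0.001 turn [-0.04 -0.05 -0.08] tcp [ 0.6031 -0.0253  0.4793] grasp [ 0.6029 -0.0251  0.1863] z [-0.     0.001 -1.   ] f [ 0.4  0.1 -1.1] t 8.825
```

View pics/i.png

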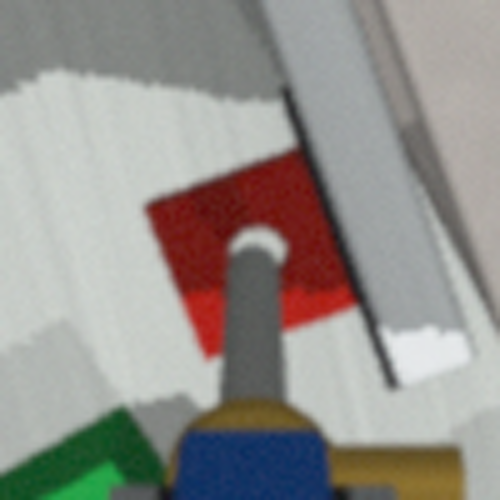

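The crop shows the tip right above the hole, about 0.5 mm left of centre. I descend gently.

>>> carry_out([
  [[0,0.0005,0.005],[0,0,0],0.005],
  [[0,0.0005,0.01],[0,0,0],0.005],
  [[0,0.0005,0.014],[0,0,0],0.005],
  [[0,0.0005,0.018],[0,0,0],0.005],
  [[0,0.0005,0.02],[0,0,0],0.005],
])

```text
time: 9.45
tcp_pos: [0.6037, -0.0248, 0.4586]
orientation: [0.784, 0.621, -0.0, -0.001]
wrist_force: [-0.1, -1.5, 0.1]
grip_width: 0.201
grasp_force: 59.5
```

>>> carry_out([
  [[0,0,0.006],[0,0,0],0.005],
  [[0,0,0.012],[0,0,0],0.005],
  [[0,0,0.018],[0,0,0],0.005],
  [[0,0,0.02],[0,0,0],0.005],
  [[0,0,0.02],[0,0,0],0.005],
])

```text
time: 10.07
tcp_pos: [0.6037, -0.0246, 0.4384]
orientation: [0.784, 0.621, -0.0, -0.001]
wrist_force: [0.9, -3.4, -4.5]
grip_width: 0.203
grasp_force: 59.1
```

```bash
cat > arc.py <<'E'
from h import *
import sys
h=np.array([.6043,.1668]); h=np.array(eval(sys.argv[1])) if len(sys.argv)>1 else h
st=arm.read_state(); p=np.array(st["tcp_pos"]); T=R.from_quat(st["orientation"]).as_matrix()
v=(p+.293*T[:,2])[:2]-h; a0=np.arctan2(v[1],v[0]); r=np.hypot(*v)
print("tip",(p+.293*T[:,2]).round(4),"r",r.round(4),"ang",a0.round(3),"f",np.round(st["wrist_force"],1),"tau",np.round(st["wrist_torque"],2),"t",st["time"])
for da in np.radians(np.arange(3,82,3)):
    a=a0-da; q=h+r*np.array([np.cos(a),np.sin(a)]); d=np.r_[q-(h+v),0]
    print(round(np.degrees(da)),(T.T@d).round(4),q.round(3),round(np.hypot(*q),3))
E
python3 arc.py
```

```text
tip [ 0.6032 -0.0245  0.1454] r 0.1913 ang -1.576 f [ 0.9 -3.4 -4.5] tau [-0.88 -0.45 -0.01] t 10.075
3 [-0.002  -0.0098  0.    ] [ 0.593 -0.024] 0.594
6 [-0.0034 -0.0197  0.    ] [ 0.583 -0.023] 0.584
9 [-0.0044 -0.0297  0.    ] [ 0.573 -0.022] 0.574
12 [-0.0048 -0.0397  0.0001] [ 0.563 -0.02 ] 0.564
15 [-0.0047 -0.0497  0.0001] [ 0.554 -0.018] 0.554
18 [-0.004  -0.0597  0.0001] [ 0.544 -0.015] 0.544
21 [-0.0029 -0.0696  0.0001] [ 0.535 -0.011] 0.535
24 [-0.0012 -0.0795  0.0001] [ 0.526 -0.007] 0.526
27 [ 0.001  -0.0893  0.0001] [ 0.517 -0.003] 0.517
30 [ 0.0037 -0.0989  0.0002] [0.508 0.002] 0.508
33 [ 0.0069 -0.1084  0.0002] [0.499 0.007] 0.499
36 [ 0.0106 -0.1177  0.0002] [0.491 0.013] 0.491
39 [ 0.0148 -0.1268  0.0002] [0.483 0.019] 0.483
42 [ 0.0194 -0.1357  0.0002] [0.476 0.025] 0.476
45 [ 0.0245 -0.1443  0.0002] [0.468 0.032] 0.469
48 [ 0.03   -0.1527  0.0003] [0.461 0.04 ] 0.463
51 [ 0.036  -0.1607  0.0003] [0.455 0.047] 0.457
54 [ 0.0424 -0.1684  0.0003] [0.449 0.055] 0.452
57 [ 0.0492 -0.1758  0.0003] [0.443 0.064] 0.448
60 [ 0.0564 -0.1828  0.0003] [0.438 0.072] 0.444
63 [ 0.0639 -0.1894  0.0003] [0.433 0.081] 0.441
66 [ 0.0717 -0.1956  0.0003] [0.429 0.09 ] 0.438
69 [ 0.0799 -0.2014  0.0003] [0.425 0.099] 0.437
72 [ 0.0883 -0.2068  0.0004] [0.422 0.109] 0.436
75 [ 0.0971 -0.2117  0.0004] [0.419 0.118] 0.436
78 [ 0.106  -0.2161  0.0004] [0.417 0.128] 0.436
81 [ 0.1152 -0.2201  0.0004] [0.415 0.138] 0.438
```

In the eye (tip at 0.145, about 30 mm through). Swing in 3° rows.

>>> carry_out([
  [[-0.001,-0.005,0],[0,0,0],0.005],
  [[-0.002,-0.01,0],[0,0,0],0.005],
  [[-0.0034,-0.0197,0],[0,0,0],0.005],
  [[-0.0044,-0.0297,0],[0,0,0],0.005],
  [[-0.0048,-0.0397,0],[0,0,0],0.005],
])

```text
time: 10.7
tcp_pos: [0.5631, -0.0199, 0.439]
orientation: [0.784, 0.621, -0.0, -0.001]
wrist_force: [1.4, -2.9, -1.5]
grip_width: 0.204
grasp_force: 59.4
```

```bash
python3 arc.py | head -7
```

```text
tip [ 0.5627 -0.0194  0.146 ] r 0.1908 ang -1.791 f [ 1.4 -2.9 -1.5] tau [-0.73 -0.43 -0.05] t 10.7
3 [ 0.0002 -0.01    0.    ] [ 0.553 -0.017] 0.553
6 [ 0.0008 -0.02    0.    ] [ 0.543 -0.014] 0.544
9 [ 0.0021 -0.0299  0.0001] [ 0.534 -0.011] 0.534
12 [ 0.0038 -0.0397  0.0001] [ 0.525 -0.007] 0.525
15 [ 0.006  -0.0494  0.0001] [ 0.516 -0.002] 0.516
18 [ 0.0088 -0.059   0.0001] [0.507 0.003] 0.507
```

>>> carry_out([
  [[0.0002,-0.01,0],[0,0,0],0.005],
  [[0.0008,-0.02,0],[0,0,0],0.005],
  [[0.0021,-0.03,0],[0,0,0],0.005],
  [[0.0038,-0.0397,0],[0,0,0],0.005],
  [[0.006,-0.0494,0],[0,0,0],0.005],
])

```text
time: 11.32
tcp_pos: [0.5165, -0.0026, 0.4389]
orientation: [0.784, 0.621, -0.0, -0.001]
wrist_force: [1.1, -1.3, -0.8]
grip_width: 0.204
grasp_force: 59.4
```

```bash
python3 arc.py | head -8
```

```text
tip [ 0.5161 -0.0023  0.1459] r 0.1907 ang -2.052 f [ 1.1 -1.3 -0.8] tau [-0.67 -0.33 -0.04] t 11.325
3 [ 0.0027 -0.0096  0.    ] [0.507 0.003] 0.507
6 [ 0.006 -0.019  0.   ] [0.499 0.008] 0.499
9 [ 0.0097 -0.0283  0.0001] [0.491 0.014] 0.491
12 [ 0.0139 -0.0374  0.0001] [0.483 0.02 ] 0.483
15 [ 0.0186 -0.0462  0.0001] [0.475 0.026] 0.476
18 [ 0.0237 -0.0548  0.0001] [0.468 0.033] 0.469
21 [ 0.0293 -0.063   0.0001] [0.461 0.041] 0.463
```

>>> carry_out([
  [[0.0027,-0.0096,0],[0,0,0],0.005],
  [[0.006,-0.019,0],[0,0,0],0.005],
  [[0.0097,-0.0283,0],[0,0,0],0.005],
  [[0.0139,-0.0374,0],[0,0,0],0.005],
  [[0.0186,-0.0462,0],[0,0,0],0.005],
])

```text
time: 11.95
tcp_pos: [0.4758, 0.0261, 0.4389]
orientation: [0.784, 0.621, -0.0, -0.001]
wrist_force: [0.6, -2.3, -1.8]
grip_width: 0.2
grasp_force: 59.4
```

```bash
cat > tab.py <<'E'
from h import *
s=arm.snapshot('wrist'); C=cloud(s); hsv=cv2.cvtColor(s["pixels"],cv2.COLOR_RGB2HSV); H,Sa=hsv[...,0].astype(int),hsv[...,1].astype(int)
m=((H<8)|(H>172))&(Sa>130)&(abs(C[...,2]-.175)<.008)&(C[...,0]<.65)&(C[...,1]<.25)
q=C[m][:,:2].astype(np.float32); print("tab",len(q),q.mean(0),cv2.minAreaRect(q))
E
python3 tab.py; python3 arc.py | head -7
```

```text
tab 1123 [0.47528702 0.03000782] ((0.4747926592826843, 0.026563558727502823), (0.033361081033945084, 0.03388845548033714), 55.516170501708984)
tip [0.4739 0.0278 0.1458] r 0.1905 ang -2.324 f [-0.9 -0.8 -0.4] tau [-0.39  0.17 -0.03] t 12.0
3 [ 0.0052 -0.0085  0.    ] [0.467 0.035] 0.468
6 [ 0.0109 -0.0167  0.0001] [0.46  0.042] 0.462
9 [ 0.017  -0.0246  0.0001] [0.454 0.05 ] 0.457
12 [ 0.0235 -0.0322  0.0002] [0.448 0.058] 0.452
15 [ 0.0303 -0.0394  0.0002] [0.442 0.066] 0.447
18 [ 0.0376 -0.0463  0.0003] [0.437 0.075] 0.444
```

>>> carry_out([
  [[0.0052,-0.0085,0],[0,0,0],0.005],
  [[0.0109,-0.0167,0],[0,0,0],0.005],
  [[0.017,-0.0246,0],[0,0,0],0.005],
  [[0.0235,-0.0322,0],[0,0,0],0.005],
  [[0.0303,-0.0394,0],[0,0,0],0.005],
])

```text
time: 12.62
tcp_pos: [0.4444, 0.0647, 0.439]
orientation: [0.784, 0.621, -0.001, -0.001]
wrist_force: [-0.2, -2.1, -1.6]
grip_width: 0.2
grasp_force: 59.4
```

```bash
python3 tab.py; python3 arc.py | head -9
```

```text
tab 1147 [0.44324225 0.06861286] ((0.44264090061187744, 0.06499145925045013), (0.03421951085329056, 0.03391418978571892), 40.18325424194336)
tip [0.4427 0.0666 0.1458] r 0.1901 ang -2.587 f [-2.6 -0.9 -0.9] tau [-0.55  0.52 -0.01] t 12.675
3 [ 0.0072 -0.0068  0.    ] [0.438 0.075] 0.444
6 [ 0.0148 -0.0133  0.0001] [0.433 0.084] 0.441
9 [ 0.0227 -0.0193  0.0001] [0.429 0.093] 0.439
12 [ 0.0309 -0.0249  0.0001] [0.425 0.102] 0.438
15 [ 0.0394 -0.0301  0.0002] [0.422 0.112] 0.437
18 [ 0.0482 -0.0349  0.0002] [0.42  0.121] 0.437
21 [ 0.0572 -0.0391  0.0002] [0.418 0.131] 0.438
24 [ 0.0664 -0.0429  0.0003] [0.416 0.141] 0.439
```

>>> carry_out([
  [[0.0072,-0.0068,0],[0,0,0],0.005],
  [[0.0148,-0.0133,0],[0,0,0],0.005],
  [[0.0227,-0.0193,0],[0,0,0],0.005],
  [[0.0309,-0.0249,0],[0,0,0],0.005],
  [[0.0394,-0.0301,0],[0,0,0],0.005],
])

```text
time: 13.3
tcp_pos: [0.4242, 0.1101, 0.439]
orientation: [0.783, 0.621, -0.001, -0.001]
wrist_force: [-2.2, -3.1, -2.0]
grip_width: 0.202
grasp_force: 59.3
```

```bash
python3 tab.py; python3 arc.py | head -9
```

```text
tab 1144 [0.42289397 0.11455716] ((0.4222526252269745, 0.11094532161951065), (0.03385169804096222, 0.03413521870970726), 25.043933868408203)
tip [0.423  0.1123 0.146 ] r 0.1893 ang -2.849 f [-2.5  0.1 -1.3] tau [-0.33  0.88 -0.01] t 13.35
3 [ 0.0087 -0.0047  0.    ] [0.42  0.122] 0.438
6 [ 0.0177 -0.0089  0.0001] [0.418 0.132] 0.439
9 [ 0.0269 -0.0127  0.0001] [0.417 0.141] 0.44
12 [ 0.0362 -0.016   0.0001] [0.416 0.151] 0.442
15 [ 0.0457 -0.0187  0.0001] [0.415 0.161] 0.445
18 [ 0.0554 -0.021   0.0002] [0.415 0.171] 0.449
21 [ 0.0651 -0.0228  0.0002] [0.416 0.181] 0.453
24 [ 0.0749 -0.0241  0.0002] [0.417 0.191] 0.458
```

>>> carry_out([
  [[0.0087,-0.0047,0],[0,0,0],0.005],
  [[0.0177,-0.0089,0],[0,0,0],0.005],
  [[0.0269,-0.0127,0],[0,0,0],0.005],
  [[0.0362,-0.016,0],[0,0,0],0.005],
  [[0.0362,-0.016,0],[0,0,0],0.005],
])

```text
time: 13.98
tcp_pos: [0.417, 0.15, 0.4392]
orientation: [0.783, 0.622, 0.0, -0.002]
wrist_force: [-2.4, 0.8, -2.5]
grip_width: 0.204
grasp_force: 59.3
```

```bash
python3 tab.py; python3 arc.py | head -1
```

```text
tab 1172 [0.41597155 0.1557186 ] ((0.41514691710472107, 0.15250834822654724), (0.03461635857820511, 0.03395908325910568), 11.77940845489502)
tip [0.4165 0.1506 0.1462] r 0.1885 ang -3.056 f [-2.9  1.3 -2.1] tau [0.49 1.03 0.04] t 14.025
```

About 84° open. Lift straight out.

>>> carry_out([
  [[0,0,-0.008],[0,0,0],0.005],
  [[0,0,-0.02],[0,0,0],0.005],
  [[0,0,-0.035],[0,0,0],0.005],
  [[0,0,-0.055],[0,0,0],0.005],
  [[0,0,-0.08],[0,0,0],0.005],
])

```text
time: 14.65
tcp_pos: [0.4183, 0.1475, 0.5216]
orientation: [0.784, 0.621, 0.002, 0.0]
wrist_force: [0.8, 0.2, -1.0]
grip_width: 0.203
grasp_force: 59.4
```

```bash
python3 tab.py; python3 - <<'E'
from h import *
go((.478,-.327,.21),tool(-.23),.293)
E
```

```text
tab 741 [0.41556236 0.15198061] ((0.4148838222026825, 0.1504160463809967), (0.035455480217933655, 0.03389013558626175), 13.101283073425293)
shift [-0.4486  0.1658  0.0198] 0.479 turn [ 0.41 -0.43 -0.06] tcp [0.4192 0.1475 0.525 ] grasp [0.4217 0.1492 0.232 ] z [ 0.009  0.006 -1.   ] f [1.4 0.5 1.6] t 14.7
```

>>> carry_out([
  [[-0.05,0.03,0],[0,0,0],0.005],
  [[-0.1,0.06,0],[0,0,0],0.005],
  [[-0.155,0.08,0],[0,0,0],0.005],
  [[-0.21,0.1,0],[0,0,0],0.005],
  [[-0.265,0.115,0],[0,0,0],0.005],
])

```text
time: 15.32
tcp_pos: [0.4692, -0.1389, 0.5202]
orientation: [0.784, 0.621, 0.001, 0.001]
wrist_force: [0.8, 0.2, -1.7]
grip_width: 0.202
grasp_force: 59.5
```

>>> carry_out([
  [[-0.05,0.014,0],[0,0,0],0.005],
  [[-0.105,0.028,0],[0,0,0],0.005],
  [[-0.15,0.042,0.01],[0,0,0],0.005],
  [[-0.18,0.05,0.02],[0,0,0],0.005],
  [[-0.18,0.05,0.02],[0,0,0],0.005],
])

```text
time: 15.95
tcp_pos: [0.4757, -0.3257, 0.4987]
orientation: [0.785, 0.619, -0.002, 0.0]
wrist_force: [0.3, -0.6, -1.5]
grip_width: 0.202
grasp_force: 59.3
```

```bash
python3 - <<'E'
from rodfit import *
for _ in range(2): arm.snapshot('top')
w,T,tcp,P=fit(); go((.478,-.3275,.07),tool(-.23),.293)
C=cloud(w); hsv=cv2.cvtColor(w["pixels"],cv2.COLOR_RGB2HSV); H,Sa=hsv[...,0].astype(int),hsv[...,1].astype(int)
k=(w["z_map"]>0)&(abs(C[...,2]-.05)<.006)&(C[...,1]<-.25)&(C[...,1]>-.42)&(C[...,0]>.4)&(C[...,0]<.56)&(H<20)&(Sa>80)
q=C[k][:,:2].astype(np.float32); print("stand",len(q),cv2.minAreaRect(q))
for m in arm.spot_point("stand_hole",w): print(m["conf"],m["xy"],at_z(w,m["xy"],.05))
u=np.array(proj(w,(.478,-.3275,.05))); print(u); x,y=u.astype(int); save(w,'j.png',(x-50,y-50,x+50,y+50),5)
E
```

```text
[[ 0.2     9.      0.0102 -0.0047 -0.0107  0.0007]
 [ 0.216  42.      0.0047 -0.0001 -0.0048  0.0038]
 [ 0.224  52.      0.0045 -0.0002 -0.0049  0.0046]
 [ 0.232  45.      0.0045  0.0001 -0.005   0.0049]
 [ 0.24   37.      0.0044 -0.0002 -0.0045  0.0042]
 [ 0.248  36.      0.0046 -0.0002 -0.0046  0.0044]
 [ 0.256  33.      0.0045  0.0004 -0.0047  0.0046]
 [ 0.264  29.      0.0045 -0.0002 -0.0048  0.0048]
 [ 0.272  28.      0.0046 -0.0001 -0.0049  0.0049]
 [ 0.28   25.      0.0045  0.0001 -0.0042  0.005 ]
 [ 0.288  20.      0.0045 -0.0002 -0.0043  0.0043]]
shift [-0.0049  0.0021  0.1362] 0.136 turn [-0.02 -0.02  0.07] tcp [ 0.4771 -0.3223  0.4992] grasp [ 0.477  -0.3222  0.2062] z [-0.  0. -1.] f [ 0.1  1.3 -0.9] t 16.1
stand 3193 ((0.47748079895973206, -0.3284550905227661), (0.08845153450965881, 0.08963345736265182), 17.96151351928711)
0.87 [319.4, 163.4] [ 0.4768 -0.3297  0.05  ]
0.86 [316.6, 42.0] [ 0.5103 -0.1697  0.05  ]
[319.8531 161.8277]
```

View pics/j.png

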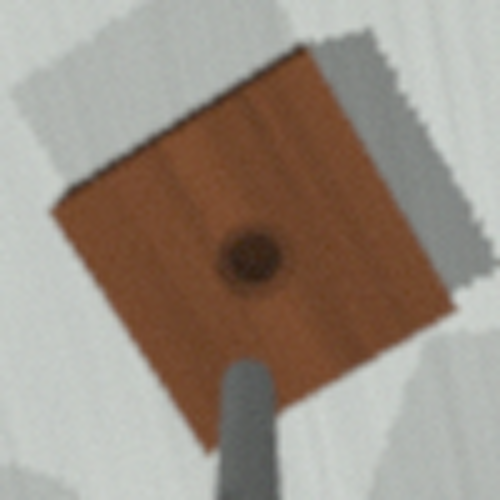

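The crop shows the empty hole at centre (252,257) with the tip short of it at (247,362), as computed. Lower to just above the mouth.

>>> carry_out([
  [[-0.003,0.001,0.04],[0,0,0],0.005],
  [[-0.0056,0.002,0.09],[0,0,0],0.005],
  [[-0.0056,0.002,0.13],[0,0,0],0.005],
  [[-0.0056,0.002,0.146],[0,0,0],0.005],
  [[-0.0056,0.002,0.146],[0,0,0],0.005],
])

```text
time: 16.77
tcp_pos: [0.4777, -0.3278, 0.3527]
orientation: [0.783, 0.622, -0.0, -0.001]
wrist_force: [0.7, -0.3, -0.9]
grip_width: 0.204
grasp_force: 59.3
```

```bash
python3 - <<'E'
from h import *
go((.4778,-.3282,.013),tool(-.23),.293)
E
```

```text
shift [-0.0004  0.0003  0.0467] 0.047 turn [-0.11 -0.05  0.09] tcp [ 0.4777 -0.3278  0.3527] grasp [ 0.4772 -0.3274  0.0597] z [-0.002  0.001 -1.   ] f [ 0.7 -0.3 -0.9] t 16.775
```

>>> carry_out([
  [[-0.0004,0.0003,0.01],[0,0,0],0.005],
  [[-0.0004,0.0003,0.02],[0,0,0],0.005],
  [[-0.0004,0.0003,0.03],[0,0,0],0.005],
  [[-0.0004,0.0003,0.04],[0,0,0],0.005],
  [[-0.0004,0.0003,0.045],[0,0,0],0.005],
])

```text
time: 17.4
tcp_pos: [0.4771, -0.3287, 0.3067]
orientation: [0.784, 0.621, -0.0, -0.001]
wrist_force: [-0.3, -0.3, -2.3]
grip_width: 0.206
grasp_force: 59.3
```

>>> carry_out([
  [[0,0,0.002],[0,0,0],0.005],
  [[0,0,0.003],[0,0,0],0.005],
  [[0,0,0.003],[0,0,0],0.005],
])

```text
time: 17.77
tcp_pos: [0.477, -0.3292, 0.3057]
orientation: [0.784, 0.621, 0.0, -0.001]
wrist_force: [-2.3, 0.8, 6.9]
grip_width: 0.204
grasp_force: 60.7
```

>>> carry_out([
  [[0,0,-0.001],[0,0,0],0.025],
  [[0,0,-0.001],[0,0,0],0.035],
  [[0,0,-0.001],[0,0,0],0.06],
  [[0,0,-0.001],[0,0,0],0.085],
  [[0,0,-0.001],[0,0,0],0.085],
])

```text
time: 18.4
tcp_pos: [0.4773, -0.3288, 0.3055]
orientation: [0.784, 0.621, -0.0, -0.001]
wrist_force: [-0.7, 0.7, -0.3]
grip_width: 0.99
grasp_force: 0.0
```

>>> carry_out([
  [[0,0,-0.02],[0,0,0],0.085],
  [[0,0,-0.05],[0,0,0],0.085],
  [[0,0,-0.1],[0,0,0],0.085],
  [[0,0,-0.15],[0,0,0],0.085],
  [[0,0,-0.19],[0,0,0],0.085],
])

```text
time: 19.02
tcp_pos: [0.4769, -0.3296, 0.4992]
orientation: [0.784, 0.621, 0.001, 0.001]
wrist_force: [0.5, -0.4, -0.6]
grip_width: 0.993
grasp_force: 0.0
```

```bash
python3 - <<'E'
from h import *
np.set_printoptions(precision=4,suppress=True)
for _ in range(2): arm.snapshot('top')
s=arm.snapshot('scene'); C=cloud(s); hsv=cv2.cvtColor(s["pixels"],cv2.COLOR_RGB2HSV); H,Sa=hsv[...,0].astype(int),hsv[...,1].astype(int)
b=(H>105)&(H<125)&(Sa>150)&(C[...,2]>.09)&(C[...,2]<.25)&(abs(C[...,0]-.48)<.08)&(abs(C[...,1]+.33)<.08)
p=C[b]; u=np.linalg.svd(p-p.mean(0))[2][0]; print("blue",len(p),p.mean(0),u,p.max(0),p.min(0)); st=arm.read_state(); print(st["tcp_pos"],st["time"],st["grip_width"],st["wrist_force"])
save(s,'k.png',(240,100,440,350),2.4)
E
```

```text
blue 158 [ 0.4956 -0.3414  0.154 ] [-0.2072 -0.0414 -0.9774] [ 0.5093 -0.3291  0.1814] [ 0.4824 -0.3463  0.1173]
[ 0.4771 -0.3299  0.4989] 19.175 0.9955871920684445 [ 0.881  -0.5991 -0.3331]
```

View pics/k.png

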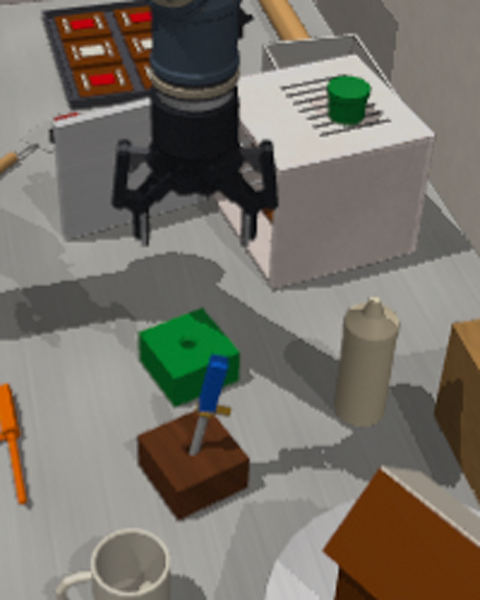

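The picture shows the rod back in its stand in the same lean as at the start and the door standing wide open.

```bash
python3 -c "
from cell import arm
print(arm.hand_in())"
```

```text
the job is handed in; nothing more can be done
None
```

The job is handed in, though the hand-in gave no verdict: the rod pulled the door open to about 84° through the eye and is back in its stand (leaning about 0.2 rad, as at the start), with the door left open and no unwanted contact seen.

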